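Shut and latch the loaded test kiln

TASK

The little tabletop kiln is loaded and its door stands open. With the fingertips gently push the door fully shut without slamming it, then push the red-gripped latch bar on the door all the way down into its keeper. Leave the cup, cutter, glaze jar and brush pot in front of the kiln standing where they are, and end with the hand clear.

Things in the scene. Friction and masses are not known exactly. Their poses are not given: they have to be found in the camera images.
- kiln: Steel tabletop test kiln on a black control base, fixed; 240 deep (x), 240 wide (y), 270 high. Origin: centre of its underside, on the table. Its front (plane at own x = -120) looks along own -x, own +y is the hinge side, z up. It stands turned so that the front looks to the robot's right and the hinge is at the end nearer the robot.
- door_hinge (a point): Point on the upright hinge axis of the blue door, in the casing's front plane (kiln frame -120, +110, 215). Axes as the kiln's. The door is 195 wide from the hinge, 30 thick (standing out in front of that plane), its lower edge 90 and its upper edge 265 above the table; things up to 85 high stand clear under it.
- door (a joint): Opening angle of the door, rad: 0 fully shut (end stop), grows as it opens (clockwise seen from above), starts at 0.55 to 1.1. The hinge is stiff (about 0.2 N m): the door stays where it is left. No spring, no catch.
- door_face (a point): Point on the door's outer face, 125 from the hinge and 220 above the table, a flat free spot for pushing. Moves with the door. Own -x points straight out of the outer face, own -y from the hinge to the free edge, z up. Lower down, 140 above the table and 98 from the hinge, a ceramic peephole plug stands 14 out of the face.
- latch (a joint): Angle of the latch bar, which turns on the outside of the door near its free edge, rad: 0 is straight up, 1.571 is level and fully down in the keeper (end stop), pointing away from the hinge past the free edge. Starts 0 to 0.5. Friction (about 0.07 N m) keeps it where it is left, no spring. The fingertips do not slide well on its grip: follow its arc.
- latch_pivot (a point): Centre of the latch's pivot, in the middle of the 6 thick, 14 wide bar: 170 from the hinge, 18 out from the door's outer face, 215 above the table. Moves with the door, and turns with the bar.
- latch_grip (a point): Centre of the red cylindrical grip at the end of the latch bar: 24 diameter, 36 long, its axis straight out of the door's face; centre 65 from the pivot's axis and 39 out from the outer face (it spans 21 to 57 out). Moves with door and bar.
- keeper (a point): Middle of the ledge of the fixed keeper bracket on the casing's front (kiln frame -168, -98, 208), on which the lowered bar rests. 12 wide along the kiln's y; its front lip reaches 222 above the table and 64 out from the casing's front plane. Once down, the bar is held behind the lip; with the door still ajar (over about 0.03 rad) the bar strikes the lip instead.
- cup: Loose bisque (pale terracotta) cup standing on the table, 68 diameter at the rim, 70 high, origin at the centre of its underside, z up.
- cutter: Loose round steel ring cutter standing on the table, 76 outside diameter, 45 high, origin at the centre of its underside.
- glaze: Loose blue glaze jar with white cap, 56 diameter, 70 high, origin at the centre of its underside.
- brushes: Loose clear pot with paint brushes, 68 diameter, 100 high, brushes up to 230 high and 35 out from its axis, origin at the centre of its underside. Stands farther out from the kiln's front, beyond the reach of the door.

How it is judged:
By the outcome, as a careful person would: the job done as asked, in the order asked, and still so for the second after the job is handed in, with the robot touching nothing.
It also fails if it takes over 48 s, if anything falls off the work surface, if the arm or the gripper's body presses on something with over 40 N, if the wrist force passes 120 N, or if a joint passes its speed limit or range.

ROBOT

A 6-joint arm with a two-finger parallel gripper is mounted at the origin on the work surface. World frame = base frame: x ahead of the robot, y to its left, z up, the work surface at z = 0. Lengths are in m, angles in rad, forces in N, time in s.
With the tool pointing down it reaches from about 0.325 to 0.9 m from the base axis. Payload 6.1 kg.
Tool frame: the origin (TCP) lies midway between the tips of the shut fingers; the grasp point (between the pads) lies 19 mm behind it; z points along the fingers, y is the line along which they close (so a half turn about z gives the same grasp; the last joint's range is limited). The gripper opens to 85 mm and grips with 20 to 120 N. Pads are 22 mm wide; open, the fingers measure 114 mm over their backs; the gripper's body (76 mm by 85 mm) begins 54 mm behind the grasp point. The pads swing forward as they close: fully open they stand 13 mm farther back than shut.
Start: joints at [1.129, 0.22, 1.526, -0, 1.395, -0.126], TCP at [0.194, 0.594, 0.194] pointing down, gripper open.
Joint ranges: [-2.98, 2.98], [-0.91, 2.08], [0.09, 2.57], [-1.24, 4.39], [0.2, 2.65], [-2.68, 2.68]. Speed limits (rad/s): [2.57, 2.57, 3.01, 3.14, 3.14, 3.14].

INTERFACE

Orientations are given as a unit quaternion [w, x, y, z].
In Python, from rig import ctrl, cams gives the robot as it stands.
- The arm moves only by the shell command python3 -m handwheel 'ROWS' [FORCE]. ROWS is JSON, a list of rows, each a list of 3 entries, a list of its own where there are three numbers: the shift along the tool's x, y, z in m, then the turn about the tool's z in rad, then the finger opening in m, from 0 to 0.0854. In form: [[[tx, ty, tz], twist, jaw], ...]. A call has 1 to 10 rows; each row is the pose to reach, as a shift and turn from the pose commanded when the call began, along the tool's axes at that moment; what a row does not reach only later rows make up. A row lasts 1/10 s, in which the tool goes at most 50 mm and 8.59 degrees, less where a joint would pass 70% of its speed; a pose out of reach is approached as far as the arm can. A call with a gripper value outside its range is refused whole. The fingers move at their own pace and stop on an object; FORCE is the grip in N (left out, the last holds). Time passes only in rows, so rows that repeat a pose let the fingers close. It gives the time, the measured TCP pose, the force, the opening and the grip force at its end, in the units of the state.
- ctrl.sense(): the state, without advancing time (a new reading comes with each control period).
- cams.get_image(name): name is "scene" or "top"; returns a dict with "color" (480x640x3 uint8, blue, green, red), "fx", "fy", "cx", "cy" (pixels), "k1" (the pictures are not rectified: a ray, as slopes to the right and down, at radius r is drawn at 1 + k1 r^2 times it, then the intrinsics apply), "R" (3x3) and "t" (3): a world point X has camera coordinates R X + t. Camera axes: x right, y down, z forward; pixel columns grow to the right and rows downward; lengths in m; the calibration is good to about 2 mm. A picture is of the moment at which its call begins. There is no depth.
- ctrl.sign_off(): hands the job in; it is judged then, once.
The state is a dict: "time": time; "joint_pos": joint angles; "joint_vel": joint speeds; "joint_efforts": joint torques, N m; "ee_pos": TCP position; "tcp_rot": TCP orientation; "force": force on the tool from outside, world axes, zero at the start; "moment": the same for the moment, N m; "width": finger opening in m; "grasp_force": force on a finger pad.
Only numpy, scipy, OpenCV 4.12 (cv2) and the standard library are available. Lean on these libraries where they do the work, as an engineer would, in place of code of your own. Each camera call takes 0.05 s, during which the arm holds its last target. There are 200 camera calls.

## Working session

There is one attempt and no reset: what is moved stays moved. The work goes in short steps, Python scripts to look and compute and a shell command to move; the robot and the scene stay as the last step left them, time stands still between calls to the robot, and variables do not carry over. Pictures are saved under pics/ and viewed, at most 10 in all, crops included, and the job is handed in when it is done.

```bash
ls; mkdir -p pics; python3 - <<'E'
from rig import ctrl,cams
import cv2,json,numpy as np
for n in("scene","top"):
    im=cams.get_image(n); cv2.imwrite(f"pics/{n}0.png",im["color"])
    print(n,{k:(np.round(v,4).tolist() if k in"Rt" else v) for k,v in im.items() if k!="color"})
    np.savez(f"{n}.npz",**im)
s=ctrl.sense();print(s)
E
```

```text
pics
scene {'fx': 485.507355256097, 'fy': 485.507355256097, 'cx': 323.1805044581423, 'cy': 246.20515041801582, 'k1': 0.005765055124985313, 'R': [[0.6485, 0.7611, 0.0132], [0.4445, -0.3646, -0.8182], [-0.6179, 0.5365, -0.5748]], 't': [-0.2979, -0.1537, 1.3153]}
top {'fx': 549.7413183003024, 'fy': 549.7413183003024, 'cx': 311.9296980223319, 'cy': 242.47012502840533, 'k1': -0.04643868860428638, 'R': [[-0.0205, -0.9997, -0.0113], [-0.9869, 0.0221, -0.1597], [0.1599, 0.0079, -0.9871]], 't': [-0.0934, 0.6148, 0.9499]}
{'time': 0.1, 'joint_pos': array([ 1.12889888e+00,  2.21163149e-01,  1.52751436e+00,  1.60810844e-05,
        1.39471249e+00, -1.26113523e-01]), 'joint_vel': array([ 0.00074726, -0.00239164, -0.0030034 , -0.0005849 , -0.00244506,
       -0.00062944]), 'joint_efforts': array([ 7.92585956e-05, -4.98238850e+01, -3.90548050e+01, -2.58936552e-04,
        5.68261647e-03, -1.46474235e-05]), 'ee_pos': array([0.19383845, 0.5935259 , 0.19288952]), 'tcp_rot': array([-2.59408330e-04,  1.57238074e-01,  9.87560317e-01, -8.60453919e-04]), 'force': array([ 0.22082831,  0.15518019, -0.09261819]), 'moment': array([ 0.03763585, -0.01767498, -0.06536299]), 'grasp_force': 0.0, 'width': 0.08526696807928423}
```

View pics/scene0.png

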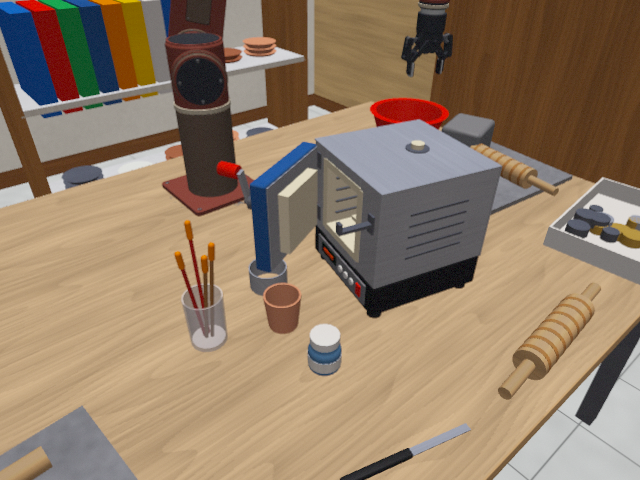

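View pics/top0.png

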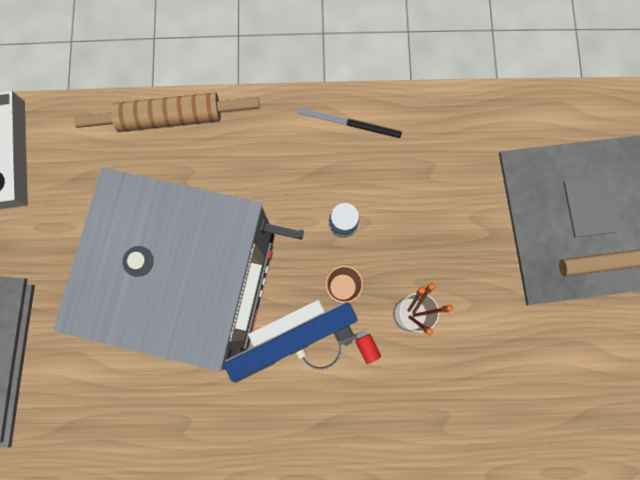

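The scene view shows the door ajar with the red grip near (228,169) in scene and (368,347) in top. The kiln's top corners are in top at about (103,168), (264,205), (222,371) and (55,330). I'll enlarge these for exact pixels.

```bash
python3 - <<'E'
import cv2,numpy as np
a=cv2.imread("pics/top0.png")[195:395,210:460]; b=cv2.imread("pics/scene0.png")[120:320,180:390]
f=lambda i,w,h:cv2.resize(i,(w,h),interpolation=cv2.INTER_CUBIC)
cv2.imwrite("pics/ctop.png",f(a,750,600)); cv2.imwrite("pics/cscene.png",f(b,630,600))
E
```

```text
(no output)
```

View pics/ctop.png

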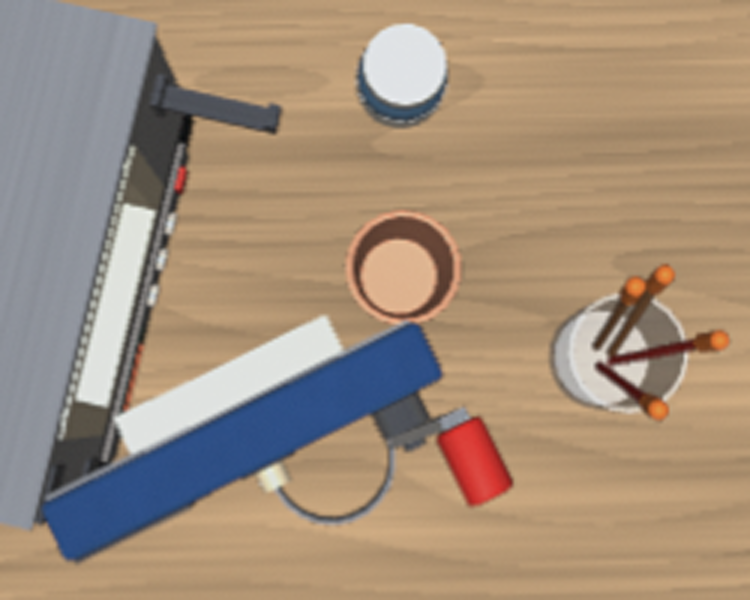

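View pics/cscene.png

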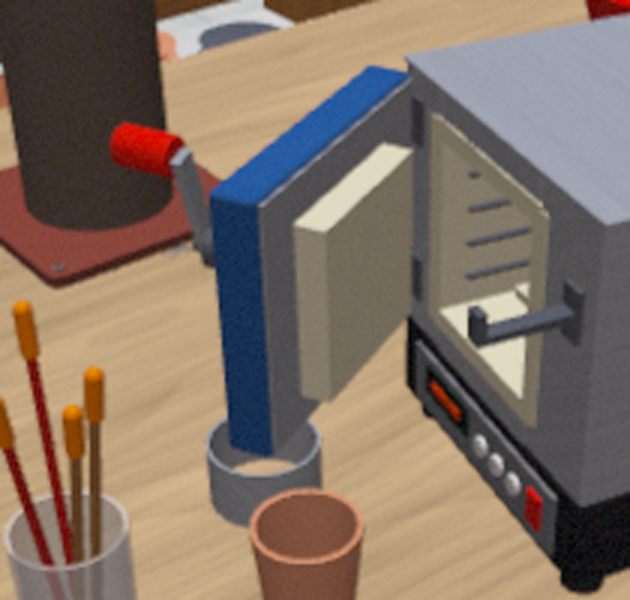

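Top crop: the door top corners are at full-image (348,303), (357,320), (234,382) and (225,366), with the grip centre at (368.3,348.7). In scene the grip is at (228.7,170.3). I'll fit the model to these.

```bash
cat > m.py <<'E'
import numpy as np
from scipy.optimize import least_squares
C={n:dict(np.load(n+".npz")) for n in("top","scene")}
def proj(c,X):
    c=C[c];p=c["R"]@X+c["t"];s=p[:2]/p[2];s=s*(1+c["k1"]*(s@s));return np.array([c["fx"]*s[0]+c["cx"],c["fy"]*s[1]+c["cy"]])
def ground(c,uv,z):
    return least_squares(lambda q:proj(c,np.array([q[0],q[1],z]))-uv,[.4,.2]).x
def W(q,P):
    c,s=np.cos(q[2]),np.sin(q[2]);return np.array([q[0]+c*P[0]-s*P[1],q[1]+s*P[0]+c*P[1],P[2]])
def door(q,a,out,z,th=None):
    t=q[3] if th is None else th
    return W(q,[-.12-a*np.sin(t)-out*np.cos(t),.11-a*np.cos(t)+out*np.sin(t),z])
def grip(q,th=None,ph=None,out=.069):
    p=q[4] if ph is None else ph
    return door(q,.17+.065*np.sin(p),out,.215+.065*np.cos(p),th)
E
python3 - <<'E'
from m import *
obs=[("top",(103,168),lambda q:W(q,[.12,-.12,.27])),("top",(263,203.5),lambda q:W(q,[-.12,-.12,.27])),
("top",(221,371),lambda q:W(q,[-.12,.12,.27])),("top",(55,330),lambda q:W(q,[.12,.12,.27])),
("top",(348.3,302.7),lambda q:door(q,.195,0,.265)),("top",(357,320),lambda q:door(q,.195,.03,.265)),
("top",(234,381.7),lambda q:door(q,0,.03,.265)),("top",(225,365.7),lambda q:door(q,0,0,.265)),
("top",(368.3,348.7),grip),("scene",(228.7,170.3),grip),("top",(301.5,234.5),lambda q:W(q,[-.184,-.098,.222])),
("scene",(316,139),lambda q:W(q,[-.12,.12,.27])),("scene",(383,194),lambda q:W(q,[-.12,-.12,.27]))]
f=lambda q:np.concatenate([proj(c,F(q))-uv for c,uv,F in obs])
r=least_squares(f,[.4,.4,1.4,.8,.2],loss="soft_l1");q=r.x
print(q.round(4));print(f(q).reshape(-1,2).round(1).tolist())
np.save("q.npy",q)
for n,P in dict(hinge=door(q,0,0,.215),face=door(q,.125,.03,.22),freeout=door(q,.195,.03,.22),grip=grip(q),gripTipOut=grip(q,out=.087),piv=door(q,.17,.048,.215),face0=door(q,.125,.03,.22,0),free0=door(q,.195,.03,.22,0),grip_shut=grip(q,0),gripdown=grip(q,0,1.571),keeper=W(q,[-.168,-.098,.208])).items():print(n,P.round(3))
print("cup",ground("top",(344.7,284),.07),"glaze",ground("top",(344.7,216.7),.07),"cutter",ground("scene",(268.3,270),.045),"brush",ground("top",(417,312),.1))
for uv in((421,291),(431,286),(450,308),(429,331)):print("br",ground("top",uv,.22))
E
```

```text
[0.5476 0.1075 1.3234 0.8875 0.2828]
[[-0.3, 0.2], [-1.0, 0.1], [-0.8, -0.1], [-0.2, 0.2], [0.9, -1.8], [2.0, 0.3], [-2.2, 1.8], [-2.4, -2.2], [-0.2, -0.3], [-0.1, -0.0], [1.5, -0.4], [-2.3, 0.1], [-2.5, 1.1]]
hinge [0.412 0.018 0.215]
face [ 0.437 -0.108  0.22 ]
freeout [ 0.467 -0.171  0.22 ]
grip [ 0.429 -0.182  0.277]
gripTipOut [ 0.412 -0.189  0.277]
piv [ 0.44  -0.156  0.215]
face0 [ 0.525 -0.042  0.22 ]
free0 [ 0.593 -0.059  0.22 ]
grip_shut [ 0.577 -0.095  0.277]
gripdown [ 0.623 -0.106  0.215]
keeper [ 0.602 -0.079  0.208]
cup [ 0.53404457 -0.16277769] glaze [ 0.65461747 -0.16639201] cutter [ 0.43439946 -0.12151848] brush [ 0.48145958 -0.28193872]
br [ 0.50852401 -0.26788286]
br [ 0.51558341 -0.28310346]
br [ 0.48250136 -0.30944631]
br [ 0.44973186 -0.27669379]
```

```bash
cat > go.py <<'E'
from m import *
from rig import ctrl
from scipy.spatial.transform import Rotation as Ro
q=np.load("q.npy")
def rel(X,yaw=None,s=None):  # world target -> tool shift, twist so tool x has world yaw
    s=s or ctrl.sense(); w=s["tcp_rot"]; R=Ro.from_quat([*w[1:],w[0]]).as_matrix()
    sh=R.T@(np.array(X)-s["ee_pos"]); y0=np.arctan2(R[1,0],R[0,0])
    tw=0 if yaw is None else -((yaw-y0+np.pi)%(2*np.pi)-np.pi)
    return sh.round(4).tolist(),round(float(tw),3)
def inyaw(th): a=W(q,[0,0,0]);b=W(q,[np.cos(th),-np.sin(th),0])-a;return np.arctan2(b[1],b[0])
E
python3 -c "
from go import *
print(inyaw(q[3]),inyaw(0));print(rel([.38,.25,.40],inyaw(q[3])),rel([.395,-.128,.40],inyaw(q[3])))"
```

```text
0.4359641946952433 1.323443679447049
([-0.2836, -0.2691, -0.2067], 2.39) ([-0.4152, -0.6237, -0.2061], 2.39)
```

```bash
python3 -m handwheel '[[[0,0,-0.05],0.15,0],[[0,0,-0.1],0.3,0],[[0,0,-0.15],0.45,0],[[0,0,-0.2],0.6,0],[[-0.03,-0.03,-0.207],0.75,0],[[-0.06,-0.06,-0.207],0.9,0],[[-0.09,-0.09,-0.207],1.05,0],[[-0.12,-0.12,-0.207],1.2,0],[[-0.15,-0.15,-0.207],1.35,0],[[-0.18,-0.18,-0.207],1.5,0]]' 30; python3 -c "
from go import *
print(rel([.38,.25,.40],inyaw(q[3])),rel([.395,-.128,.40],inyaw(q[3])))"
```

```text
time: 1.1
ee_pos: [0.3096, 0.3654, 0.4005]
tcp_rot: [0.0, 0.79, 0.613, -0.0]
force: [1.4, 0.1, 0.2]
width: -0.0004
grasp_force: 0.0
([-0.0943, 0.0969, 0.0005], 0.884) ([-0.4568, 0.2052, 0.0006], 0.884)
```

```bash
python3 -m handwheel '[[[-0.035,0.035,0],0.12,0],[[-0.07,0.07,0],0.24,0],[[-0.1,0.1,0],0.36,0],[[-0.15,0.115,0],0.48,0],[[-0.2,0.13,0],0.6,0],[[-0.25,0.145,0],0.72,0],[[-0.295,0.16,0],0.84,0],[[-0.34,0.17,0],0.884,0],[[-0.385,0.185,0],0.884,0],[[-0.43,0.197,0],0.884,0]]'; python3 -c "
from go import *
print(rel(door(q,.125,.03+.045,.228),inyaw(q[3])))"
```

```text
time: 2.1
ee_pos: [0.3956, -0.0998, 0.4007]
tcp_rot: [-0.0, 0.976, 0.219, 0.0]
force: [0.5, 0.5, -0.1]
width: 0.0001
grasp_force: 0.0
([-0.0109, 0.0248, 0.1727], 0.005)
```

```bash
python3 -m handwheel '[[[-0.011,0.025,0.02],0.005,0],[[-0.011,0.025,0.06],0.005,0],[[-0.011,0.025,0.1],0.005,0],[[-0.011,0.025,0.135],0.005,0],[[-0.011,0.025,0.16],0.005,0],[[-0.011,0.025,0.173],0.005,0],[[-0.011,0.025,0.173],0.005,0],[[-0.011,0.025,0.173],0.005,0]]'; python3 - <<'E'
from go import *
from rig import cams
import cv2
im=cams.get_image("top");i=im["color"][195:395,210:460];cv2.imwrite("pics/c2.png",cv2.resize(i,(750,600),interpolation=cv2.INTER_CUBIC))
for th in np.linspace(q[3],-.06,13): print(round(th,2),rel(door(q,.125,.03+.011,.228,th),inyaw(th)))
E
```

```text
time: 2.9
ee_pos: [0.3974, -0.1254, 0.229]
tcp_rot: [0.0, 0.976, 0.217, 0.0]
force: [-0.5, 0.0, 0.3]
width: 0.0003
grasp_force: 0.0
0.89 ([0.0322, 0.0006, 0.0017], 0.001)
0.81 ([0.0422, 0.0035, 0.0017], -0.078)
0.73 ([0.0524, 0.0055, 0.0017], -0.157)
0.65 ([0.0627, 0.0068, 0.0017], -0.236)
0.57 ([0.0731, 0.0072, 0.0017], -0.315)
0.49 ([0.0834, 0.0068, 0.0018], -0.394)
0.41 ([0.0938, 0.0056, 0.0018], -0.473)
0.33 ([0.1039, 0.0036, 0.0018], -0.552)
0.26 ([0.1139, 0.0008, 0.0018], -0.631)
0.18 ([0.1237, -0.0028, 0.0018], -0.71)
0.1 ([0.1331, -0.0072, 0.0018], -0.789)
0.02 ([0.1422, -0.0122, 0.0018], -0.868)
-0.06 ([0.1508, -0.018, 0.0018], -0.946)
```

View pics/c2.png

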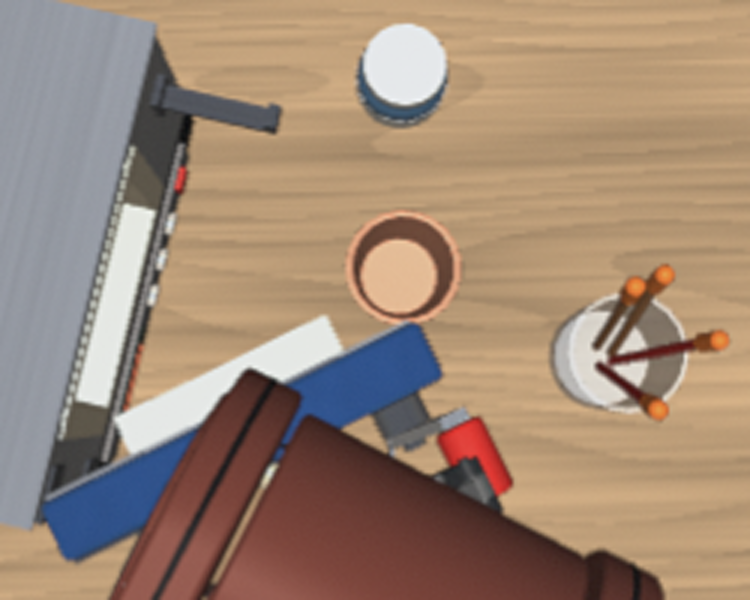

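The gripper's dark body overlaps the grip's outer end at crop (470,480) in this view. I'll push nearer the hinge (a = 105) to stay clear of it.

```bash
python3 -m handwheel '[[[0,-0.01,0],0,0],[[0,-0.02,0],0,0],[[0.01,-0.02,0],0,0],[[0.02,-0.02,0],0,0],[[0.025,-0.02,0],0,0],[[0.028,-0.02,0],0,0],[[0.031,-0.02,0],0,0],[[0.034,-0.02,0],0,0]]'; python3 - <<'E'
from go import *
for th in np.arange(.86,-.07,-.04): print(round(th,2),rel(door(q,.105,.03+.011,.228,th),inyaw(th)))
E
```

```text
time: 3.75
ee_pos: [0.4194, -0.0926, 0.2277]
tcp_rot: [-0.0, 0.976, 0.217, -0.0]
force: [-0.2, 0.3, 0.0]
width: -0.0001
grasp_force: 0.0
0.86 ([0.0016, 0.0024, -0.0003], -0.027)
0.82 ([0.0059, 0.0039, -0.0003], -0.067)
0.78 ([0.0102, 0.0051, -0.0003], -0.107)
0.74 ([0.0146, 0.0062, -0.0003], -0.147)
0.7 ([0.019, 0.0072, -0.0003], -0.187)
0.66 ([0.0235, 0.0079, -0.0003], -0.227)
0.62 ([0.0279, 0.0085, -0.0003], -0.267)
0.58 ([0.0324, 0.0089, -0.0003], -0.307)
0.54 ([0.0369, 0.0091, -0.0003], -0.347)
0.5 ([0.0414, 0.0091, -0.0003], -0.387)
0.46 ([0.0459, 0.0089, -0.0003], -0.427)
0.42 ([0.0504, 0.0086, -0.0003], -0.467)
0.38 ([0.0549, 0.0081, -0.0003], -0.507)
0.34 ([0.0594, 0.0074, -0.0003], -0.547)
0.3 ([0.0638, 0.0065, -0.0003], -0.587)
0.26 ([0.0682, 0.0055, -0.0003], -0.627)
0.22 ([0.0725, 0.0042, -0.0003], -0.667)
0.18 ([0.0768, 0.0029, -0.0003], -0.707)
0.14 ([0.081, 0.0013, -0.0003], -0.747)
0.1 ([0.0852, -0.0004, -0.0003], -0.787)
0.06 ([0.0893, -0.0023, -0.0003], -0.827)
0.02 ([0.0933, -0.0044, -0.0003], -0.867)
-0.02 ([0.0972, -0.0066, -0.0003], -0.907)
-0.06 ([0.1011, -0.009, -0.0003], -0.947)
```

```bash
python3 -m handwheel '[[[0.002,0.0024,0],-0.03,0],[[0.005,0.0036,0],-0.06,0],[[0.0085,0.0046,0],-0.09,0],[[0.0125,0.0056,0],-0.13,0],[[0.017,0.0066,0],-0.17,0],[[0.0215,0.0075,0],-0.21,0],[[0.026,0.0082,0],-0.25,0],[[0.03,0.0087,0],-0.29,0],[[0.0345,0.009,0],-0.327,0],[[0.0369,0.0091,0],-0.347,0]]';  python3 - <<'E'
from go import *
for th in np.arange(.5,-.07,-.04): print(round(th,2),rel(door(q,.105,.03+.011,.228,th),inyaw(th)))
E
```

```text
time: 4.75
ee_pos: [0.4568, -0.0852, 0.2279]
tcp_rot: [-0.0, 0.924, 0.383, -0.0]
force: [0.1, 0.7, 0.3]
width: -0.0001
grasp_force: 0.0
0.5 ([0.0041, 0.0015, -0.0001], -0.038)
0.46 ([0.0084, 0.0028, -0.0001], -0.078)
0.42 ([0.0127, 0.0041, -0.0001], -0.118)
0.38 ([0.0171, 0.0051, -0.0001], -0.158)
0.34 ([0.0215, 0.006, -0.0001], -0.198)
0.3 ([0.026, 0.0067, -0.0001], -0.238)
0.26 ([0.0305, 0.0072, -0.0001], -0.278)
0.22 ([0.035, 0.0075, -0.0001], -0.318)
0.18 ([0.0395, 0.0077, -0.0001], -0.358)
0.14 ([0.044, 0.0077, -0.0001], -0.398)
0.1 ([0.0485, 0.0075, -0.0001], -0.438)
0.06 ([0.053, 0.0071, -0.0001], -0.478)
0.02 ([0.0574, 0.0065, -0.0001], -0.518)
-0.02 ([0.0619, 0.0058, -0.0001], -0.558)
-0.06 ([0.0663, 0.0048, -0.0001], -0.598)
```

```bash
python3 -m handwheel '[[[0.002,0.001,0],-0.02,0],[[0.005,0.0018,0],-0.05,0],[[0.0084,0.0028,0],-0.08,0],[[0.0127,0.0041,0],-0.12,0],[[0.017,0.0051,0],-0.158,0],[[0.0215,0.006,0],-0.198,0],[[0.026,0.0067,0],-0.238,0]]';  python3 - <<'E'
from go import *
from rig import cams
import cv2
im=cams.get_image("scene");i=im["color"][80:320,160:420];cv2.imwrite("pics/c3.png",cv2.resize(i,(650,600),interpolation=cv2.INTER_CUBIC))
for th in np.arange(.3,-.07,-.04): print(round(th,2),rel(door(q,.105,.03+.011,.228,th),inyaw(th)))
E
```

```text
time: 5.45
ee_pos: [0.4799, -0.0715, 0.2279]
tcp_rot: [-0.0, 0.872, 0.49, 0.0]
force: [0.6, 0.4, -0.3]
width: -0.0
grasp_force: 0.0
0.3 ([-0.0005, -0.0001, -0.0001], 0.003)
0.26 ([0.0037, 0.0014, -0.0001], -0.037)
0.22 ([0.008, 0.0028, -0.0001], -0.077)
0.18 ([0.0124, 0.0041, -0.0001], -0.117)
0.14 ([0.0167, 0.0051, -0.0001], -0.157)
0.1 ([0.0212, 0.006, -0.0001], -0.197)
0.06 ([0.0256, 0.0067, -0.0001], -0.237)
0.02 ([0.0301, 0.0072, -0.0001], -0.277)
-0.02 ([0.0346, 0.0076, -0.0001], -0.317)
-0.06 ([0.0391, 0.0077, -0.0001], -0.357)
```

View pics/c3.png

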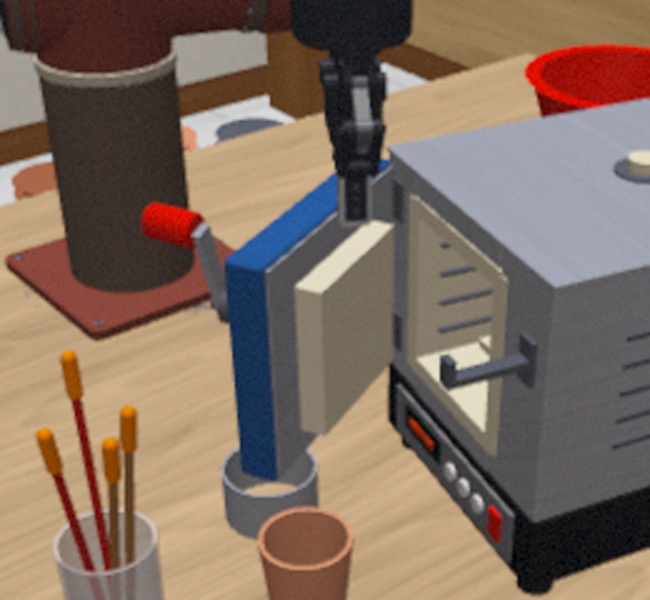

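The door hasn't moved, and the fingertip at scene ≈(302,168) shows in front of the door's inner face. I'll check the projections before moving again.

```bash
python3 - <<'E'
from go import *
s=ctrl.sense();print("tcp",s["ee_pos"],proj("scene",s["ee_pos"]),proj("top",s["ee_pos"]))
for n,P in dict(inFree=door(q,.195,0,.265),outFree=door(q,.195,.03,.265),outFreeLow=door(q,.195,.03,.09),inFreeLow=door(q,.195,0,.09),hin=door(q,0,0,.265),hout=door(q,0,.03,.265),kc=W(q,[-.12,.12,.27]),keep=W(q,[-.184,-.098,.222]),foot=W(q,[-.12,-.12,0])).items(): print(n,proj("scene",P).round(1))
E
```

```text
tcp [ 0.48029341 -0.07118419  0.22790552] [301.71604529 188.5989822 ] [288.13808113 312.92954964]
inFree [263.6 187.7]
outFree [247.5 183.8]
outFreeLow [254.8 269.6]
inFreeLow [269.2 274. ]
hin [316.  143.5]
hout [301.8 140.7]
kc [313.7 139.1]
keep [336.1 224. ]
foot [368.7 322.7]
```

```bash
python3 - <<'E'
from rig import cams,ctrl
import cv2,numpy as np
t=cams.get_image("top")["color"][195:395,210:410];s=cams.get_image("scene")["color"][100:250,220:370]
f=lambda i:cv2.resize(i,(400,600) if 0 else (400,400),interpolation=cv2.INTER_CUBIC)
cv2.imwrite("pics/c4.png",np.hstack([f(t),f(s)])); print(ctrl.sense()["force"],ctrl.sense()["joint_pos"])
E
```

```text
[0.64937295 0.86175141 0.27180845] [-3.10741843e-01 -1.42347235e-01  1.83650408e+00 -5.29293548e-05
  1.44760964e+00  2.37930493e-01]
```

View pics/c4.png

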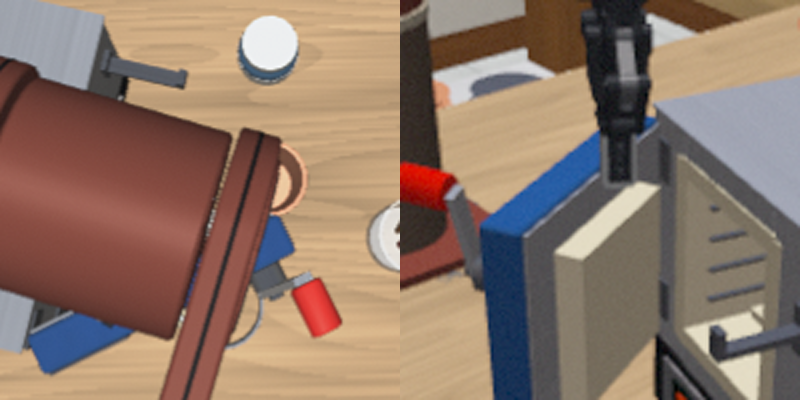

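The fingertip ends at scene (302,167.5), but the reported TCP projects to (302,188.6). Either the true tip is about 50 mm higher, passing over the door, or my reading is off. I'll check against the first picture, where the tips are near (410,73) and (443,68).

```bash
python3 - <<'E'
from go import *
import cv2
s=ctrl.sense()
for z in(.228,.25,.265,.275,.285): print(z,proj("scene",np.array([*s["ee_pos"][:2],z])).round(1))
e=np.array([.19384,.59353,.1929])
for z in (.193,.206,.22,.24,.26): print(z,[proj("scene",np.array([*(e[:2]+k*np.array([.31,.951])),z])).round(1).tolist() for k in(-.05,.05)])
i=cv2.imread("pics/scene0.png")[20:110,370:490];cv2.imwrite("pics/c5.png",cv2.resize(i,(720,540),interpolation=cv2.INTER_CUBIC))
E
```

```text
0.228 [301.4 188.5]
0.25 [301.2 177.2]
0.265 [301.1 169.3]
0.275 [301.  163.9]
0.285 [300.9 158.4]
0.193 [[405.8, 95.1], [435.6, 91.3]]
0.206 [[406.3, 90.5], [436.3, 86.8]]
0.22 [[406.9, 85.5], [437.0, 81.9]]
0.24 [[407.7, 78.3], [438.0, 74.8]]
0.26 [[408.5, 71.0], [439.1, 67.6]]
```

View pics/c5.png

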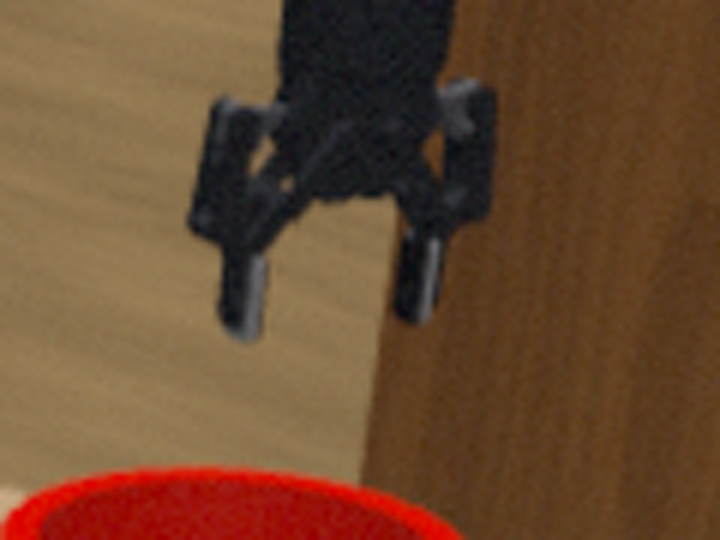

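The tips in the first picture are at scene (410,77) and (439,74). Both pictures agree that the true fingertips sit about 40 mm above the reported TCP, so the hand passed over the door's top and touched nothing. I'll lift, go back outside the door, and work with reported z = true z − 0.04.

```bash
sed -i 's/^def rel(X/DZ=np.array([0,0,-.04])\ndef rel(X/; s/np.array(X)-s/np.array(X)+DZ-s/' go.py; python3 -m handwheel '[[[0,0,-0.03],0,0],[[0,0,-0.04],0,0]]'; python3 -c "
from go import *
print(rel(door(q,.105,.03+.05,.3),inyaw(q[3])),rel(door(q,.105,.03+.05,.228),inyaw(q[3])))"
```

```text
time: 5.8
ee_pos: [0.4805, -0.0721, 0.2703]
tcp_rot: [0.001, 0.872, 0.489, 0.001]
force: [-0.4, 0.9, 1.6]
width: -0.0
grasp_force: 0.0
([-0.0838, -0.0626, 0.0101], 0.585) ([-0.0838, -0.0628, 0.0821], 0.585)
```

```bash
python3 -m handwheel '[[[-0.02,-0.016,0],0.1,0],[[-0.045,-0.032,0],0.2,0],[[-0.065,-0.047,0],0.32,0],[[-0.084,-0.063,0],0.45,0],[[-0.084,-0.063,0],0.585,0],[[-0.084,-0.063,0.02],0.585,0],[[-0.084,-0.063,0.045],0.585,0],[[-0.084,-0.063,0.07],0.585,0],[[-0.084,-0.063,0.082],0.585,0],[[-0.084,-0.063,0.082],0.585,0]]'; python3 - <<'E'
from go import *
from rig import cams
im=cams.get_image("scene")["color"];import cv2;cv2.imwrite("pics/c6.png",cv2.resize(im[80:280,180:380],(600,600),interpolation=cv2.INTER_CUBIC))
for th in [.89,.85,.8,.75,.7,.65,.6]: print(th,rel(door(q,.105,.03+.011,.228,th),inyaw(th)))
E
```

```text
time: 6.8
ee_pos: [0.3809, -0.11, 0.1842]
tcp_rot: [-0.001, 0.976, 0.217, -0.001]
force: [0.1, -0.4, 0.3]
width: -0.0001
grasp_force: 0.0
0.89 ([0.04, 0.001, -0.0023], 0.003)
0.85 ([0.0442, 0.0026, -0.0023], -0.037)
0.8 ([0.0496, 0.0043, -0.0023], -0.087)
0.75 ([0.0551, 0.0058, -0.0023], -0.137)
0.7 ([0.0606, 0.0069, -0.0023], -0.187)
0.65 ([0.0661, 0.0078, -0.0023], -0.237)
0.6 ([0.0717, 0.0085, -0.0023], -0.287)
```

View pics/c6.png

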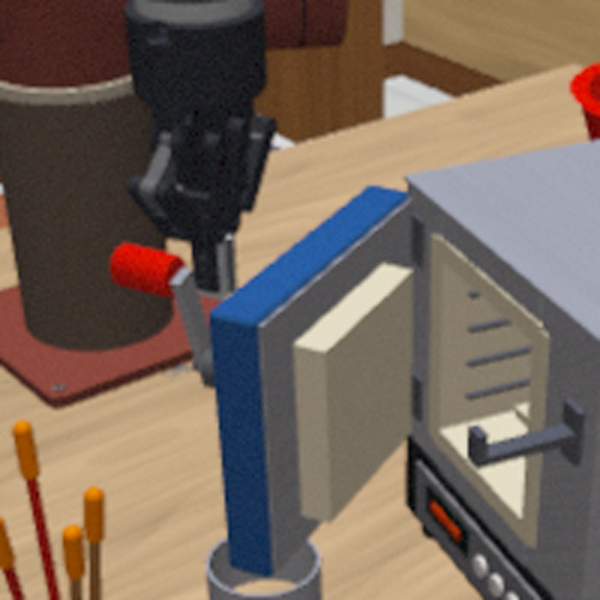

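The fingers are now outside the door, with the tip at crop (215,290) hidden behind its top edge. Push slowly.

```bash
python3 -m handwheel '[[[0.01,0,0],0,0],[[0.02,0,0],0,0],[[0.027,0.001,0],0,0],[[0.032,0.001,0],0,0],[[0.036,0.001,0],0,0],[[0.04,0.001,0],0,0],[[0.043,0.002,0],-0.025,0],[[0.046,0.003,0],-0.05,0],[[0.049,0.004,0],-0.08,0],[[0.052,0.005,0],-0.11,0]]'; python3 - <<'E'
from go import *
for th in np.arange(.8,.3,-.04): print(round(th,2),rel(door(q,.105,.03+.011,.228,th),inyaw(th)))
E
```

```text
time: 7.85
ee_pos: [0.4314, -0.0929, 0.1859]
tcp_rot: [-0.0, 0.963, 0.271, -0.0]
force: [-2.3, 0.1, 2.0]
width: 0.0
grasp_force: 0.0
0.8 ([-0.0026, -0.0011, -0.0021], 0.026)
0.76 ([0.0016, 0.0005, -0.0021], -0.014)
0.72 ([0.0058, 0.002, -0.0021], -0.054)
0.68 ([0.0102, 0.0033, -0.0021], -0.094)
0.64 ([0.0145, 0.0045, -0.0021], -0.134)
0.6 ([0.0189, 0.0055, -0.0021], -0.174)
0.56 ([0.0234, 0.0063, -0.0021], -0.214)
0.52 ([0.0278, 0.0069, -0.0021], -0.254)
0.48 ([0.0323, 0.0073, -0.0021], -0.294)
0.44 ([0.0368, 0.0076, -0.0021], -0.334)
0.4 ([0.0413, 0.0077, -0.0021], -0.374)
0.36 ([0.0458, 0.0076, -0.0021], -0.414)
0.32 ([0.0503, 0.0073, -0.0021], -0.454)
```

Contact at about 2 N. Continue.

```bash
python3 -m handwheel '[[[0.0025,0.0008,0],-0.02,0],[[0.0058,0.002,0],-0.054,0],[[0.0102,0.0033,0],-0.094,0],[[0.0145,0.0045,0],-0.134,0],[[0.0189,0.0055,0],-0.174,0],[[0.0234,0.0063,0],-0.214,0],[[0.0278,0.0069,0],-0.254,0],[[0.0323,0.0073,0],-0.294,0],[[0.0368,0.0076,0],-0.334,0],[[0.04,0.0077,0],-0.362,0]]'; python3 - <<'E'
from go import *
for th in np.arange(.4,-.05,-.04): print(round(th,2),rel(door(q,.105,.03+.011,.228,th),inyaw(th)))
E
```

```text
time: 8.85
ee_pos: [0.47, -0.079, 0.1859]
tcp_rot: [0.0, 0.898, 0.44, 0.0]
force: [-0.9, -2.0, 1.2]
width: 0.0
grasp_force: 0.0
0.4 ([0.0013, -0.0002, -0.0021], -0.012)
0.36 ([0.0055, 0.0013, -0.0021], -0.052)
0.32 ([0.0098, 0.0027, -0.0021], -0.092)
0.28 ([0.0142, 0.0038, -0.0021], -0.132)
0.24 ([0.0186, 0.0048, -0.0021], -0.172)
0.2 ([0.023, 0.0056, -0.0021], -0.212)
0.16 ([0.0275, 0.0062, -0.0021], -0.252)
0.12 ([0.032, 0.0067, -0.0021], -0.292)
0.08 ([0.0365, 0.007, -0.0021], -0.332)
0.04 ([0.041, 0.007, -0.0021], -0.372)
0.0 ([0.0455, 0.007, -0.0021], -0.412)
-0.04 ([0.05, 0.0067, -0.0021], -0.452)
```

```bash
python3 -m handwheel '[[[0.0025,0.0004,0],-0.025,0],[[0.006,0.0014,0],-0.056,0],[[0.0098,0.0027,0],-0.092,0],[[0.0142,0.0038,0],-0.132,0],[[0.0186,0.0048,0],-0.172,0],[[0.022,0.0055,0],-0.204,0],[[0.025,0.006,0],-0.23,0],[[0.028,0.0063,0],-0.257,0],[[0.03,0.0065,0],-0.275,0],[[0.032,0.0067,0],-0.292,0]]'; python3 - <<'E'
from go import *
for th in np.arange(.16,-.07,-.04): print(round(th,2),rel(door(q,.105,.03+.011,.228,th),inyaw(max(th,0))))
E
```

```text
time: 9.85
ee_pos: [0.4946, -0.0576, 0.186]
tcp_rot: [0.0, 0.825, 0.566, 0.0]
force: [0.1, -3.6, 3.0]
width: -0.0002
grasp_force: 0.0
0.16 ([-0.0043, -0.0014, -0.002], 0.039)
0.12 ([-0.0002, 0.0003, -0.002], -0.001)
0.08 ([0.0041, 0.0019, -0.002], -0.041)
0.04 ([0.0084, 0.0033, -0.002], -0.081)
-0.0 ([0.0127, 0.0045, -0.002], -0.121)
-0.04 ([0.0171, 0.0055, -0.002], -0.121)
```

```bash
python3 -m handwheel '[[[0.0015,0.001,0],-0.015,0],[[0.003,0.0015,0],-0.03,0],[[0.0045,0.002,0],-0.045,0],[[0.006,0.0025,0],-0.06,0],[[0.0075,0.003,0],-0.073,0],[[0.009,0.0035,0],-0.087,0],[[0.01,0.0038,0],-0.097,0],[[0.011,0.004,0],-0.107,0],[[0.012,0.0043,0],-0.117,0],[[0.0125,0.0045,0],-0.121,0]]';python3 -m handwheel '[[[0.0008,0,0],0,0],[[0.0016,0,0],0,0],[[0.0024,0,0],0,0],[[0.0032,0,0],0,0],[[0.0032,0,0],0,0]]'
```

```text
time: 10.85
ee_pos: [0.5031, -0.0476, 0.1859]
tcp_rot: [-0.0, 0.789, 0.614, -0.0]
force: [-3.6, -2.6, 3.0]
width: 0.0003
grasp_force: 0.0
time: 11.35
ee_pos: [0.503, -0.0479, 0.186]
tcp_rot: [0.002, 0.79, 0.613, -0.003]
force: [-6.5, -14.9, 3.1]
width: -0.0001
grasp_force: 0.0
```

Contact force rose to 15 N where the shut position was predicted, so the door is on its stop. Back off, raise, and re-measure the grip from its red pixels.

```bash
python3 -m handwheel '[[[-0.015,0,0],0,0],[[-0.04,0,0],0,0],[[-0.06,0,-0.04],0,0],[[-0.08,-0.03,-0.08],0,0],[[-0.09,-0.08,-0.12],0,0],[[-0.09,-0.12,-0.15],0,0],[[-0.09,-0.15,-0.15],0,0],[[-0.09,-0.15,-0.15],0,0]]'; python3 - <<'E'
from go import *
from rig import cams
import cv2
obs={}
ims={}
for n in("scene","top"):
    im=cams.get_image(n)["color"];ims[n]=im;h=cv2.cvtColor(im,cv2.COLOR_BGR2HSV)
    m=((h[...,0]<5)|(h[...,0]>175))&(h[...,1]>190)&(h[...,2]>110)
    k,_,st,ce=cv2.connectedComponentsWithStats(m.astype(np.uint8))
    P=proj(n,grip(q,0));print(n,"pred",P.round(1))
    for i in range(1,k):
        if st[i,4]>40 and np.linalg.norm(ce[i]-P)<60: print(st[i].tolist(),ce[i].round(1))
cv2.imwrite("pics/c7.png",np.hstack([cv2.resize(ims["scene"][100:250,230:380],(400,400)),cv2.resize(ims["top"][180:380,210:410],(400,400))]))
E
```

```text
time: 12.15
ee_pos: [0.3347, -0.0942, 0.3396]
tcp_rot: [0.004, 0.79, 0.614, 0.002]
force: [0.3, 1.1, -0.1]
width: -0.0
grasp_force: 0.0
scene pred [328.3 188.1]
[317, 179, 26, 17, 322] [329.6 187. ]
top pred [302.2 241.6]
[290, 231, 25, 13, 126] [302.2 235.9]
[289, 240, 24, 11, 118] [299.5 245.4]
```

View pics/c7.png

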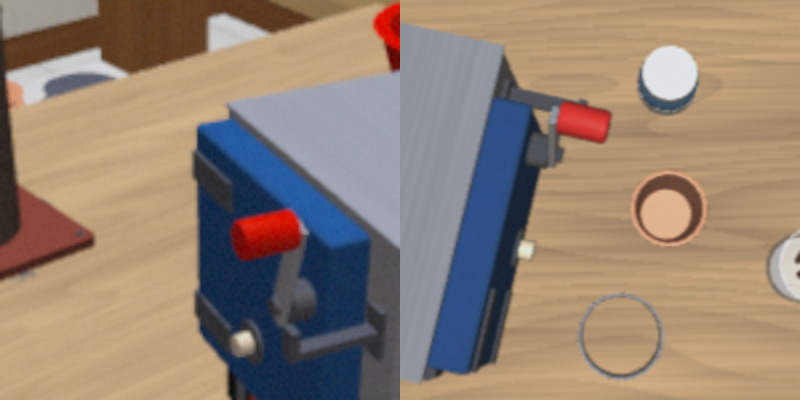

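Both halves agree: the door lies shut against the casing, and the grip is at scene (329.6,187) and top (301,241), as predicted for φ≈0.28. Nothing loose has moved. Now the latch.

```bash
python3 - <<'E'
from go import *
y=inyaw(0)
print(rel(door(q,.138,.075,.36,0),y),rel(door(q,.138,.075,.268,0),y), [rel(W(q,[0,0,.36]))])
E
```

```text
([0.0531, 0.183, 0.0172], -0.002) ([0.0531, 0.1827, 0.1092], -0.002) [([0.248, 0.1547, 0.017], 0.0)]
```

```bash
python3 -m handwheel '[[[0.012,0.045,0],0,0],[[0.024,0.09,0],0,0],[[0.038,0.135,0],0,0],[[0.053,0.183,0.01],0,0],[[0.053,0.183,0.04],0,0],[[0.053,0.183,0.07],0,0],[[0.053,0.183,0.095],0,0],[[0.053,0.183,0.109],0,0],[[0.053,0.183,0.109],0,0]]'; python3 - <<'E'
from go import *
y=inyaw(0)
for ph in np.arange(.2,.9,.1):
    print(round(ph,2),rel(door(q,.17+.065*np.sin(ph)-.012-.0145,.075,.268+(.065*(np.cos(ph)-np.cos(.28))+.012*(ph-.28)),0),y))
E
```

```text
time: 13.15
ee_pos: [0.5253, -0.0877, 0.2228]
tcp_rot: [-0.003, 0.789, 0.614, -0.002]
force: [0.3, 0.1, -0.3]
width: -0.0
grasp_force: 0.0
0.2 ([-0.0002, 0.0202, -0.0057], -0.001)
0.3 ([-0.0002, 0.0265, -0.0053], -0.001)
0.4 ([-0.0002, 0.0326, -0.0043], -0.001)
0.5 ([-0.0002, 0.0385, -0.0027], -0.001)
0.6 ([-0.0002, 0.044, -0.0006], -0.001)
0.7 ([-0.0002, 0.0492, 0.0021], -0.001)
0.8 ([-0.0002, 0.054, 0.0053], -0.001)
```

```bash
python3 -m handwheel '[[[0,0.008,-0.002],0,0],[[0,0.015,-0.003],0,0],[[0,0.02,-0.003],0,0],[[0,0.024,-0.003],0,0],[[0,0.028,-0.003],0,0],[[0,0.032,-0.002],0,0],[[0,0.036,-0.001],0,0],[[0,0.04,0.0005],0,0],[[0,0.044,0.002],0,0],[[0,0.048,0.004],0,0]]';python3 -m handwheel '[[[0,0.003,0.002],0,0],[[0,0.006,0.004],0,0],[[0,0.006,0.004],0,0]]'; cat > lat.py <<'E'
from go import *
from rig import cams
import cv2
O=[]
for n in("scene","top"):
    im=cams.get_image(n)["color"];h=cv2.cvtColor(im,cv2.COLOR_BGR2HSV)
    m=(((h[...,0]<5)|(h[...,0]>175))&(h[...,1]>190)&(h[...,2]>110)).astype(np.uint8)
    m=cv2.morphologyEx(m,cv2.MORPH_CLOSE,np.ones((3,3)))
    k,_,st,ce=cv2.connectedComponentsWithStats(m);P=proj(n,grip(q,0,.9))
    for i in range(1,k):
        if st[i,4]>30 and np.linalg.norm(ce[i]-P)<50: print(n,st[i].tolist(),ce[i].round(1))
    print(n,[(round(p,2),proj(n,grip(q,0,p)).round(0).tolist()) for p in(.3,.6,.8,1.,1.2,1.4,1.57)])
E
python3 lat.py
```

```text
time: 14.15
ee_pos: [0.5736, -0.1004, 0.2228]
tcp_rot: [0.0, 0.789, 0.614, 0.0]
force: [0.0, 0.2, 1.0]
width: 0.0001
grasp_force: 0.5
time: 14.45
ee_pos: [0.5792, -0.1019, 0.2183]
tcp_rot: [-0.0, 0.789, 0.614, -0.0]
force: [-0.7, -0.3, 0.2]
width: -0.0003
grasp_force: 0.0
scene [325, 195, 26, 19, 352] [337.3 204.1]
scene [(0.3, [329.0, 189.0]), (0.6, [334.0, 198.0]), (0.8, [337.0, 206.0]), (1.0, [339.0, 214.0]), (1.2, [340.0, 223.0]), (1.4, [341.0, 231.0]), (1.57, [341.0, 237.0])]
top [(0.3, [302.0, 241.0]), (0.6, [305.0, 230.0]), (0.8, [307.0, 224.0]), (1.0, [308.0, 220.0]), (1.2, [309.0, 218.0]), (1.4, [310.0, 218.0]), (1.57, [310.0, 219.0])]
```

```bash
python3 -m handwheel '[[[0,-0.008,-0.004],0,0],[[0,-0.01,-0.03],0,0],[[0,-0.005,-0.045],0,0],[[0,0.01,-0.045],0,0],[[0,0.025,-0.045],0,0],[[0,0.025,-0.045],0,0]]'; python3 - <<'E'
from go import *
y=inyaw(0)
print("above",rel(door(q,.211,.075,.283,0),y))
for ph in np.arange(.78,1.68,.1):
    print(round(ph,2),rel(door(q,.17+.065*np.sin(ph)-.005+.012*(ph-.78),.075,.227+.065*np.cos(ph),0),y))
E
```

```text
time: 15.15
ee_pos: [0.6039, -0.1082, 0.2643]
tcp_rot: [0.0, 0.789, 0.614, 0.0]
force: [-0.3, 0.1, 0.5]
width: -0.0002
grasp_force: 0.0
above ([0.0004, -0.0064, 0.0213], -0.002)
0.78 ([0.0004, -0.0067, 0.0311], -0.002)
0.88 ([0.0004, -0.0011, 0.0359], -0.002)
0.98 ([0.0004, 0.004, 0.0411], -0.002)
1.08 ([0.0004, 0.0085, 0.0467], -0.002)
1.18 ([0.0005, 0.0125, 0.0526], -0.002)
1.28 ([0.0005, 0.0159, 0.0587], -0.002)
1.38 ([0.0005, 0.0186, 0.065], -0.002)
1.48 ([0.0005, 0.0207, 0.0714], -0.002)
1.58 ([0.0005, 0.0222, 0.0779], -0.002)
```

```bash
python3 -m handwheel '[[[0,-0.0065,0.012],0,0],[[0,-0.0065,0.023],0,0],[[0,-0.0065,0.028],0,0],[[0,-0.0065,0.031],0,0],[[0,-0.0035,0.0335],0,0],[[0,-0.001,0.036],0,0],[[0,0.0015,0.0385],0,0],[[0,0.004,0.041],0,0],[[0,0.0062,0.044],0,0],[[0,0.0085,0.0467],0,0]]'; python3 lat.py | grep '\[3'; python3 - <<'E'
from go import *
y=inyaw(0)
for ph in np.arange(1.08,1.68,.1):
    print(round(ph,2),rel(door(q,.17+.065*np.sin(ph)-.005+.012*(ph-.78),.075,.227+.065*np.cos(ph),0),y))
E
```

```text
time: 16.15
ee_pos: [0.6112, -0.1098, 0.2162]
tcp_rot: [-0.001, 0.789, 0.614, -0.001]
force: [1.4, -0.4, 1.1]
width: -0.0001
grasp_force: 1.0
scene [329, 211, 25, 19, 325] [341.3 220.2]
scene [(0.3, [329.0, 189.0]), (0.6, [334.0, 198.0]), (0.8, [337.0, 206.0]), (1.0, [339.0, 214.0]), (1.2, [340.0, 223.0]), (1.4, [341.0, 231.0]), (1.57, [341.0, 237.0])]
top [(0.3, [302.0, 241.0]), (0.6, [305.0, 230.0]), (0.8, [307.0, 224.0]), (1.0, [308.0, 220.0]), (1.2, [309.0, 218.0]), (1.4, [310.0, 218.0]), (1.57, [310.0, 219.0])]
1.08 ([0.0002, 0.0016, -0.0021], -0.002)
1.18 ([0.0002, 0.0056, 0.0038], -0.002)
1.28 ([0.0002, 0.009, 0.0099], -0.002)
1.38 ([0.0002, 0.0118, 0.0162], -0.002)
1.48 ([0.0002, 0.0139, 0.0226], -0.002)
1.58 ([0.0002, 0.0154, 0.0291], -0.002)
```

The latch is following, now at φ≈1.14. Continue down the arc.

```bash
python3 -m handwheel '[[[0,0.0035,0.001],0,0],[[0,0.0055,0.004],0,0],[[0,0.0073,0.007],0,0],[[0,0.009,0.01],0,0],[[0,0.0105,0.013],0,0],[[0,0.0118,0.0162],0,0],[[0,0.0129,0.0194],0,0],[[0,0.0139,0.0225],0,0],[[0,0.0146,0.025],0,0],[[0,0.015,0.027],0,0]]';python3 -m handwheel '[[[0,0,0.001],0,0],[[0,0,0.002],0,0],[[0,0,0.003],0,0],[[0,0,0.004],0,0],[[0,0,0.004],0,0]]'; python3 lat.py | grep '\[3[0-9][0-9], '
```

```text
time: 17.25
ee_pos: [0.6261, -0.1138, 0.1899]
tcp_rot: [-0.0, 0.789, 0.614, -0.0]
force: [-0.4, -0.2, 1.2]
width: -0.0003
grasp_force: 0.3
time: 17.75
ee_pos: [0.6267, -0.1137, 0.189]
tcp_rot: [0.001, 0.789, 0.614, 0.001]
force: [-4.8, 1.4, 11.9]
width: 0.0006
grasp_force: 5.6
scene [330, 228, 26, 18, 248] [342.6 237.9]
```

Force rose to 12 N with no further motion, and the grip pixel (342.6,237.9) matches φ≈1.57, so the latch is down. Lift clear and verify.

```bash
python3 -m handwheel '[[[0,0,-0.005],0,0],[[0,0,-0.02],0,0],[[0,0,-0.05],0,0],[[-0.01,0,-0.09],0,0],[[-0.03,-0.03,-0.13],0,0],[[-0.05,-0.07,-0.17],0,0],[[-0.06,-0.12,-0.19],0,0],[[-0.06,-0.16,-0.19],0,0],[[-0.06,-0.2,-0.19],0,0],[[-0.06,-0.24,-0.19],0,0]]'; python3 -m handwheel '[[[0,0,0],0,0],[[0,0,0],0,0],[[0,0,0],0,0]]'; python3 lat.py; python3 - <<'E'
from go import *
from rig import cams
import cv2
a=C["top"]["color"];b=cams.get_image("top")["color"]
for n,(u,v) in dict(cup=(345,284),glaze=(345,217),brush=(417,312)).items():
    print(n,np.abs(a[v-25:v+25,u-25:u+25].astype(int)-b[v-25:v+25,u-25:u+25]).mean())
h=cv2.cvtColor(b,cv2.COLOR_BGR2HSV);m=((abs(h[...,0].astype(int)-110)<10)&(h[...,1]>150)&(h[...,2]>60)).astype(np.uint8)
k,_,st,ce=cv2.connectedComponentsWithStats(m);i=1+st[1:,4].argmax();ys,xs=np.where(_==i)
print(cv2.boxPoints(cv2.minAreaRect(np.c_[xs,ys].astype(np.float32))).round(1).tolist())
print([proj("top",door(q,x,o,.265,0)).round(1).tolist() for x,o in((0,0),(.195,0),(.195,.03),(0,.03))])
E
```

```text
time: 18.85
ee_pos: [0.377, -0.1125, 0.3775]
tcp_rot: [0.001, 0.79, 0.614, 0.0]
force: [-0.5, 0.4, 0.0]
width: -0.0002
grasp_force: 0.0
time: 19.15
ee_pos: [0.3794, -0.1131, 0.3766]
tcp_rot: [0.0, 0.789, 0.614, 0.0]
force: [-0.1, -0.4, 0.2]
width: 0.0004
grasp_force: 0.0
scene [330, 228, 26, 18, 330] [342.4 236.2]
scene [(0.3, [329.0, 189.0]), (0.6, [334.0, 198.0]), (0.8, [337.0, 206.0]), (1.0, [339.0, 214.0]), (1.2, [340.0, 223.0]), (1.4, [341.0, 231.0]), (1.57, [341.0, 237.0])]
top [298, 210, 24, 17, 201] [310.2 218.4]
top [(0.3, [302.0, 241.0]), (0.6, [305.0, 230.0]), (0.8, [307.0, 224.0]), (1.0, [308.0, 220.0]), (1.2, [309.0, 218.0]), (1.4, [310.0, 218.0]), (1.57, [310.0, 219.0])]
cup 8.081866666666667
glaze 6.6193333333333335
brush 5.8112
[[223.39999389648438, 362.6000061035156], [256.8999938964844, 228.1999969482422], [276.70001220703125, 233.1999969482422], [243.10000610351562, 367.5]]
[[222.6, 363.5], [256.5, 227.7], [276.9, 232.3], [243.7, 368.5]]
```

```bash
python3 -c "
from rig import ctrl
print(ctrl.sign_off())"
```

```text
the job is handed in; nothing more can be done
None
```

I pushed the kiln door gently shut, pressed the latch fully down into its keeper, saw no sign that the cup, cutter, glaze jar or brush pot moved (the cutter was last checked before latching), and handed the job in at about 19 s with the hand clear; my first push passed over the door's top because the real fingertips sit about 40 mm above the reported tool position, but it touched nothing.

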